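# Lock the filter cartridge into the dust extractor

## Robot

A 6-joint arm with a two-finger parallel gripper is mounted at the origin on a cart in front of the work surface, level with it; the furniture and walls round the work are solid. World frame = base frame: x ahead of the robot, y to its left, z up, the work surface at z = 0. Lengths are in mm, angles in rad, forces in N, time in s.
With the tool pointing down it reaches from about 400 to 825 mm from the base axis. Payload 7 kg.
Tool frame: the origin (TCP) lies at the very end of the fingers, on their centre line; the grasp point (between the pads) lies 19 mm behind it; z points along the fingers, y is the line along which they close (so a half turn about z gives the same grasp; the last joint's range is limited). The gripper opens to 85 mm and grips with 20 to 120 N. Pads are 22 mm wide; open, the fingers measure 114 mm over their backs; the gripper's body (76 mm by 85 mm) begins 54 mm behind the grasp point. The pads swing forward as they close: fully open they stand 13 mm farther back than shut.
Start: joints at [1.566, 0.359, 0.012, 0, -1.224, -0.288], TCP at [194.837, 646.246, 231.302] pointing down, gripper open.
Joint ranges: [-3.07, 3.07], [-1.43, 2.12], [-1.02, 1.25], [-3.03, 1.67], [-3.05, -0], [-3.03, 3.03]. Speed limits (rad/s): [2.39, 2.39, 3.01, 3.14, 3.14, 3.14].

## Interface

Orientations are given as [roll, pitch, yaw] about the fixed x, y, z axes, in that order (R = Rz(yaw) Ry(pitch) Rx(roll)).
In Python, from workcell import state, eyes, arm gives the robot as it stands.
- The arm moves only by the shell command python3 -m inch 'ROWS' [FORCE]. ROWS is JSON, a list of rows, each an object of numbers: "wx", "wy", "wz": the turn, a rotation vector about the world's x, y, z in units of 6 degrees (1.0 is 6 degrees); "dx", "dy", "dz": the shift along the world's x, y, z in units of 60 mm (1.0 is 60 mm); "gripper": the opening, from 0 (shut) to 1 (fully open). A call has 1 to 5 rows; each row shifts and turns the commanded pose from where the row before left it; what a row does not reach is not made up. A row lasts 1/8 s, in which the tool goes at most 62.5 mm and 10.7 degrees, less where a joint would pass 70% of its speed; a pose out of reach is approached as far as the arm can. A call is refused whole if a number of a shift passes 1 or a number of a turn 1, either way. A call with a gripper value outside its range is refused whole. The fingers move at their own pace and stop on an object; FORCE is the grip in N (left out, the last holds). Time passes only in rows, so rows that do not move let the fingers close. It gives the time, the measured TCP pose, the force, the opening and the grip force at its end, in the units of the state.
- state(): the state, without advancing time (a new reading comes with each control period).
- eyes.get_image(name): name is "scene" or "top"; returns a dict with "frame" (480x640x3 uint8, blue, green, red), "fx", "fy", "cx", "cy" (pixels), "origin" and "orientation" of the camera in the world. Camera axes: x right, y up, looking along -z (the intrinsics and any distortion apply to the point x, -y, -z); pixel columns grow to the right and rows downward; lengths in mm; the calibration is good to about 2 mm. A picture is of the moment at which its call begins. There is no depth.
- arm.finish_job(): hands the job in; it is judged then, once.
The state is a dict: "time": time; "q": joint angles; "qd": joint speeds; "joint_efforts": joint torques, N m; "tcp_pos": TCP position; "orientation": TCP orientation; "contact_force": force on the tool from outside, world axes, zero at the start; "torque": the same for the moment, N m; "width": finger opening in mm; "gripper_force": force on a finger pad.
Only numpy, scipy, OpenCV 4.12 (cv2) and the standard library are available. Lean on these libraries where they do the work, as an engineer would, in place of code of your own. Each camera call takes 0.05 s, during which the arm holds its last target. There are 200 camera calls.

## Task

Pick up the blue-handled filter cartridge and fit it into the mouth of the round bench dust extractor: bring its two lugs into the two slots of the bayonet ring, which lie somewhere clockwise (seen from above) of the red dots and can be felt by turning under light pressure, then push it down gently against the spring, turn it on clockwise as far as it goes, and let it rise so that it stays locked and level by itself. Never press the cartridge on the extractor harder than 40 N, and leave the denture, the plaster cast and the brown bottle where they stand.

Things in the scene. Friction and masses are not known exactly. Their poses are not given: they have to be found in the camera images.
- filter: Loose filter cartridge, 0.10 to 0.21 kg, standing upright on the worktop. Origin: centre of its underside, z up. White body 60 mm in diameter, up to z=36 mm, below z=10 mm tapering to 48 mm at the underside; blue cap 72 mm in diameter, z=36 to 42 mm; blue handle bar on top. Lugs and handle lie along its own x; a half turn about z makes no difference.
- handle (a point): Middle of the filter's handle bar, 55 mm above the filter's underside. The bar is 50 mm long along the filter's x, 14 mm thick along its y, z=42 to 68 mm from the underside. Pinch it across its thickness from above, fingertips just clear of the cap.
- lugs (a point): Point on the filter's axis at the height of the lugs' upper faces, 17 mm above its underside. Two bayonet lugs along the filter's +x and -x: 11 mm wide, reaching out to radius 38 mm, 5 mm thick (12 to 17 mm above the underside). The red dots on the cap stand over them.
- extractor: Fixed round white bench dust extractor, 128 mm in diameter, 70 mm high, on a black round foot 136 mm wide; hose stub at its own +x (to 90 mm from the axis), louvres at -x. Origin: centre of its underside, z up, on the axis of the mouth. A filter locked in it has its underside 47 mm above this origin.
- mouth (a point): Centre of the mouth, 70 mm above the extractor's underside, level with the top of the bayonet ring (bore 64 mm). Its two slots, 15 mm wide, reach out to radius 40 mm. They lie 0.1 to 0.8 rad clockwise, seen from above, of the red dots at the extractor's +x and -x: where exactly is not measured, to be felt or seen. Off the slots, the filter rests on the ring, underside 12 mm below this point.
- plate_top (a point): Top of the grey sprung plate in the mouth: 17 mm below the mouth when free, 14 mm of travel to a hard stop. It pushes up with 3 N, and 0.5 N more per mm pressed. Lugs within about 0.05 rad of the slots can sink in onto it, and the filter may be let go there. With the plate 10 to 14 mm down (8 to 10 N) the lugs are under the ring and can turn.
- lock (a point): Point on the mouth's axis where the locked filter's underside lies, 23 mm below the mouth. From the middle of the slots the lugs turn 0.73 rad clockwise, seen from above, to the middle of the locking pockets; a stop comes 0.08 rad later (the rubber-mounted ring then yields 0.1 rad per 0.5 N m). There the spring lifts the lugs into the 4 mm high pockets. The other way is blocked.
- denture: Loose pink and white denture, 62 x 76 x 17 mm, lying on the worktop; leave it alone. Origin: centre of its underside.
- cast: Loose white plaster jaw cast, 63 x 77 x 31 mm; leave it alone. Origin: centre of its underside.
- bottle: Loose brown glass bottle, diameter 52 mm, 110 mm high; leave it alone. Origin: centre of its underside.
Mind the look-alikes: they are no part of the job. Leave any orange or pink look-alike of the filter alone.

How it is judged (in metres and radians):
On the way, in this order (a step that is already met when the one before it is completed fails the run):
1. the filter is lifted off the worktop (height (world z) of filter above 0.03 m), for 0.1 s.
2. the filter is pushed into the extractor's mouth until its lugs are below the ring (z of filter in the frame of extractor below 0.0438 m and horizontal distance between filter and extractor below 0.005 m), for 0.1 s.
At the end, for the whole second after the job is handed in: The filter stands locked in the extractor by itself: underside 45.2 to 49 mm above the extractor's underside (lugs lifted into the locking pockets), within 5 mm of the mouth's axis, level to 0.06 rad, at rest (z of filter in the frame of extractor between 0.0452 and 0.049 m and horizontal distance between filter and extractor below 0.005 m and angle between filter's own z axis and vertical below 0.06 rad and linear speed of filter below 0.01 m/s); the robot touches nothing.
It fails at once if the filter is pressed on the extractor with more than 40 N (contact force between filter and extractor above 40 N).
It fails at once if the denture, the cast or the bottle is moved by more than 15 mm (distance of any of denture, cast, bottle from where it was at the start of the episode above 0.015 m).
It also fails if it takes over 64 s, if anything falls off the work surface, if the arm or the gripper's body presses on something with over 40 N, if the wrist force passes 120 N, or if a joint passes its speed limit or range.

## Working session

There is one attempt and no reset: what is moved stays moved. The work goes in short steps, Python scripts to look and compute and a shell command to move; the robot and the scene stay as the last step left them, time stands still between calls to the robot, and variables do not carry over. Pictures are saved under pics/ and viewed, at most 10 in all, crops included, and the job is handed in when it is done.

```bash
ls; mkdir -p pics
python3 - <<'E'
from workcell import state, eyes, arm
import cv2
for n in ("scene","top"):
    d=eyes.get_image(n); cv2.imwrite(f"pics/{n}0.png",d["frame"])
    print(n,{k:v for k,v in d.items() if k!="frame"})
print(state())
E
```

```text
pics
scene {'fx': 560.9915649873028, 'fy': 560.9915649873028, 'cx': 325.7593539738796, 'cy': 234.24664685664735, 'origin': array([   9.06271992, -711.64903973,  553.47363812]), 'orientation': array([ 1.0899927 , -0.00206714, -0.68527349])}
top {'fx': 439.54847939682134, 'fy': 439.54847939682134, 'cx': 319.4504601928029, 'cy': 243.2255755818568, 'origin': array([485.59626716, -17.41246545, 895.46491933]), 'orientation': array([ 0.13259185,  0.02439198, -1.572923  ])}
{'time': 0.1, 'q': array([ 1.56613929e+00,  3.59337103e-01,  1.11544046e-02, -2.92745785e-04,
       -1.22411784e+00, -2.88106830e-01]), 'qd': array([ 5.29005252e-04, -2.62765123e-03,  2.36417935e-03, -1.47205065e-03,
       -1.71251807e-03,  4.04423426e-05]), 'joint_efforts': array([-1.49011499e-03, -5.84767163e+01,  2.94108528e+01,  6.95465416e+00,
       -3.14397243e-03,  6.15442929e-06]), 'tcp_pos': array([194.70708814, 645.85583332, 230.44780985]), 'orientation': array([ 3.14007224e+00, -1.63569840e-04, -2.92863420e-01]), 'contact_force': array([-0.67298347,  0.50362118, -0.21798172]), 'torque': array([ 0.02886132,  0.03006057, -0.01006186]), 'gripper_force': 0.0, 'width': 85.02850874154412}
```

View pics/scene0.png

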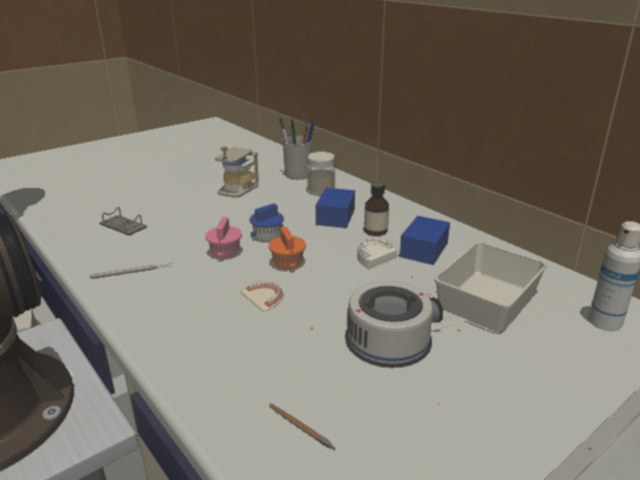

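View pics/top0.png

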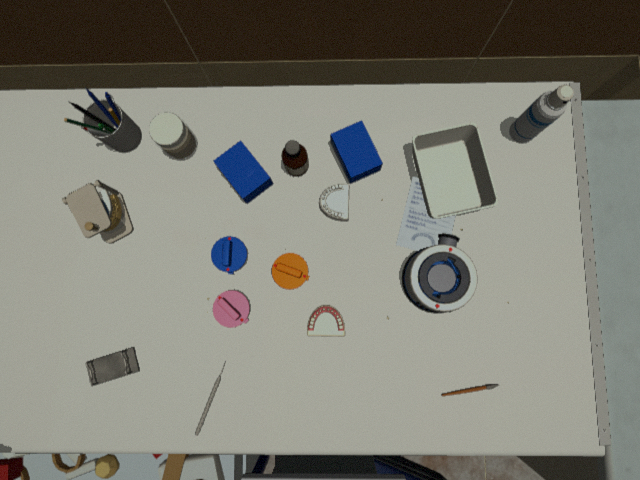

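The pictures show the blue filter at about (229,254) in the top view, with orange and pink look-alikes at (290,271) and (231,308). The extractor is at about (442,278), with its hose stub up and to the right. Next I'll enlarge both.

```bash
cat > h.py <<'E'
import numpy as np
from scipy.spatial.transform import Rotation as Rot
from workcell import state, eyes, arm
def ray(d,u,v):
    p=np.array([(u-d["cx"])/d["fx"],-(v-d["cy"])/d["fy"],-1.])
    return Rot.from_euler('xyz',d["orientation"]).apply(p)
def at(d,u,v,z):
    r=ray(d,u,v); return d["origin"]+r*(z-d["origin"][2])/r[2]
def proj(d,P):
    p=Rot.from_euler('xyz',d["orientation"]).inv().apply(np.asarray(P,float)-d["origin"])
    return np.array([d["cx"]+d["fx"]*p[...,0]/-p[...,2], d["cy"]-d["fy"]*p[...,1]/-p[...,2]]).T
E
python3 - <<'E'
import cv2,numpy as np
a=cv2.imread("pics/top0.png")
f=a[229:279,204:254]; e=a[228:318,397:487]
r=lambda x,s:cv2.resize(x,(s,s),interpolation=cv2.INTER_CUBIC)
o=np.zeros((450,800,3),np.uint8); o[:350,:350]=r(f,350); o[:450,350:]=r(e,450)
cv2.imwrite("pics/crop1.png",o)
E
```

```text
(no output)
```

View pics/crop1.png

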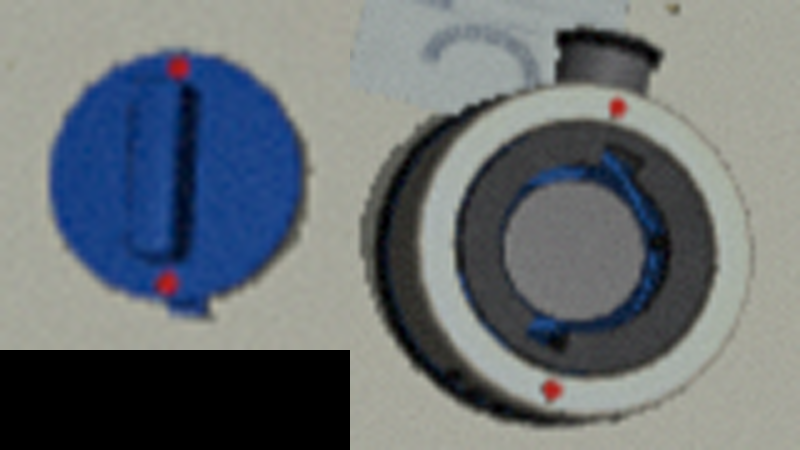

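```bash
cat > m.py <<'E'
from h import *
d=eyes.get_image("top"); s=eyes.get_image("scene")
F=lambda x,y:(x/7-.43+204,y/7-.43+229); E=lambda x,y:((x-350)/5-.4+397,y/5-.4+228)
dots=[at(d,*F(*p),42) for p in((179,68),(167,284))]
v=dots[0]-dots[1]; print("filter dots",dots,"mid",sum(dots)/2,"yaw",np.arctan2(v[1],v[0]),"len",np.linalg.norm(v))
print("cap circle",at(d,*F(176,175),42))
ed=[at(d,*E(*p),70) for p in((618,108),(552,391))]; v=ed[0]-ed[1]; c=sum(ed)/2
print("ext dots",ed,"mid",c,"yaw",np.arctan2(v[1],v[0]),"len",np.linalg.norm(v))
print("rim", at(d,*E(585,249),70))
sl=[at(d,*E(*p),70) for p in((625,160),(547,335))]; v=sl[0]-sl[1]
print("slots",[p-c for p in sl],"yaw",np.arctan2(v[1],v[0]), sum(sl)/2)
for p in (dots[0],dots[1],ed[0],ed[1]): print("scene px",proj(s,p))
import cv2
f=s["frame"]; o=np.zeros((450,800,3),np.uint8)
o[:400,:350]=cv2.resize(f[200:250,245:289],(350,400),interpolation=cv2.INTER_CUBIC)
o[:,350:]=cv2.resize(f[270:370,340:440],(450,450),interpolation=cv2.INTER_CUBIC)
cv2.imwrite("pics/crop2.png",o)
E
python3 m.py
```

```text
filter dots [array([610.29548067, 181.32260119,  42.        ]), array([549.38000452, 183.15640945,  42.        ])] mid [579.83774259 182.23950532  42.        ] yaw -0.030095054829885566 len 60.94307250918573
cap circle [579.97438165 181.40498585  42.        ]
ext dots [array([ 583.1266695, -243.1053864,   70.       ]), array([ 477.94190746, -214.54549261,   70.        ])] mid [ 530.53428848 -228.8254395    70.        ] yaw -0.2651291390934067 len 108.9931268383606
rim [ 530.29545646 -228.71738928   70.        ]
slots [array([ 32.97725906, -16.07517799,   0.        ]), array([-32.03004712,  15.35657193,   0.        ])] yaw -0.4503696365298631 [ 531.00789445 -229.18474253   70.        ]
scene px [278.15851513 214.1860262 ]
scene px [253.30372635 221.91939324]
scene px [420.77654246 294.46542898]
scene px [357.88719166 311.14635456]
```

View pics/crop2.png

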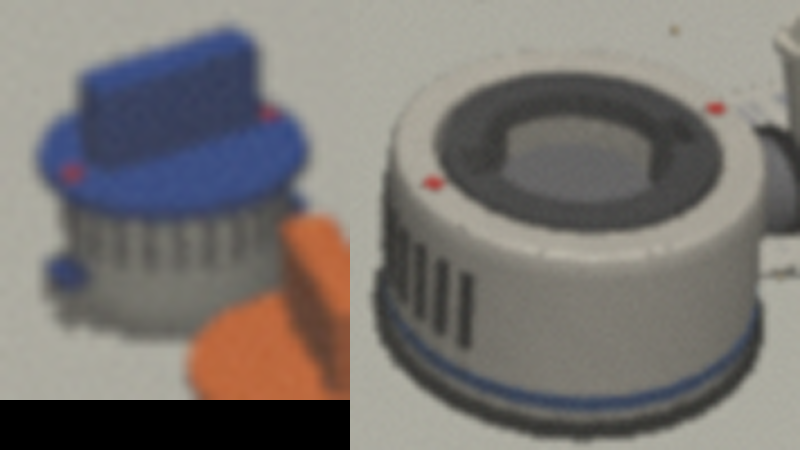

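The crop puts the filter at (580,182) with yaw −0.03, and the scene view agrees to about 1 mm. The extractor is at (530.5,−229) with yaw −0.265. Its slots look to be at yaw about −0.45, so roughly 0.19 clockwise of the dots.

```bash
python3 -m inch '[{"dx":0.64,"dy":-0.77,"wz":0.25,"gripper":1},{"dx":0.64,"dy":-0.77,"wz":0.25},{"dx":0.64,"dy":-0.77,"wz":0.25},{"dx":0.64,"dy":-0.77,"wz":0.25},{"dx":0.64,"dy":-0.77,"wz":0.25}]' 60
python3 -m inch '[{"dx":0.64,"dy":-0.77,"wz":0.25},{"dx":0.64,"dy":-0.77,"wz":0.25},{"dx":0.64,"dy":-0.77,"wz":0.25},{"dx":0.64,"dy":-0.77,"wz":0.25},{"dx":0.64,"dy":-0.77,"wz":0.25}]'
python3 -m inch '[{"dz":-0.9},{"dz":-0.7},{"dz":0}]'
```

```text
invalid input at $[0]: expected keys wx, wy, wz, dx, dy, dz, gripper
invalid input at $[0]: expected keys wx, wy, wz, dx, dy, dz, gripper
invalid input at $[0]: expected keys wx, wy, wz, dx, dy, dz, gripper
```

```bash
python3 -m inch '[{"wx":0,"wy":0,"wz":0.25,"dx":0.64,"dy":-0.77,"dz":0,"gripper":1},{"wx":0,"wy":0,"wz":0.25,"dx":0.64,"dy":-0.77,"dz":0,"gripper":1},{"wx":0,"wy":0,"wz":0.25,"dx":0.64,"dy":-0.77,"dz":0,"gripper":1},{"wx":0,"wy":0,"wz":0.25,"dx":0.64,"dy":-0.77,"dz":0,"gripper":1},{"wx":0,"wy":0,"wz":0.25,"dx":0.64,"dy":-0.77,"dz":0,"gripper":1}]' 60
python3 -m inch '[{"wx":0,"wy":0,"wz":0.25,"dx":0.64,"dy":-0.77,"dz":0,"gripper":1},{"wx":0,"wy":0,"wz":0.25,"dx":0.64,"dy":-0.77,"dz":0,"gripper":1},{"wx":0,"wy":0,"wz":0.25,"dx":0.64,"dy":-0.77,"dz":0,"gripper":1},{"wx":0,"wy":0,"wz":0.25,"dx":0.64,"dy":-0.77,"dz":0,"gripper":1},{"wx":0,"wy":0,"wz":0.25,"dx":0.64,"dy":-0.77,"dz":0,"gripper":1}]'
python3 -m inch '[{"wx":0,"wy":0,"wz":0,"dx":0,"dy":0,"dz":-0.9,"gripper":1},{"wx":0,"wy":0,"wz":0,"dx":0,"dy":0,"dz":-0.6,"gripper":1},{"wx":0,"wy":0,"wz":0,"dx":0,"dy":0,"dz":0,"gripper":1}]'
```

```text
time: 0.82
tcp_pos: [387.7, 413.6, 231.4]
orientation: [-3.141, -0.0, -0.161]
contact_force: [1.5, -0.6, 1.1]
width: 85.2
gripper_force: 0.0
time: 1.45
tcp_pos: [579.8, 182.6, 231.4]
orientation: [-3.141, -0.0, -0.03]
contact_force: [1.5, 1.6, 0.0]
width: 85.5
gripper_force: 0.0
time: 1.82
tcp_pos: [577.2, 182.9, 138.5]
orientation: [3.138, 0.005, -0.032]
contact_force: [0.7, 0.2, 0.3]
width: 85.5
gripper_force: 0.0
```

```bash
python3 -m inch '[{"wx":0,"wy":0,"wz":0,"dx":0,"dy":0,"dz":-0.6,"gripper":1},{"wx":0,"wy":0,"wz":0,"dx":0,"dy":0,"dz":-0.6,"gripper":1},{"wx":0,"wy":0,"wz":0,"dx":0,"dy":0,"dz":-0.3,"gripper":1},{"wx":0,"wy":0,"wz":0,"dx":0,"dy":0,"dz":0,"gripper":1}]'
python3 - <<'E'
from h import *
import cv2
a=eyes.get_image("scene")["frame"]; b=eyes.get_image("top")["frame"]
o=np.zeros((400,800,3),np.uint8)
o[:,:400]=cv2.resize(a[170:270,220:320],(400,400),interpolation=cv2.INTER_CUBIC)
o[:,400:]=cv2.resize(b[204:304,179:279],(400,400),interpolation=cv2.INTER_CUBIC)
cv2.imwrite("pics/pre.png",o); s=state(); print(s["tcp_pos"],s["orientation"])
E
```

```text
time: 2.33
tcp_pos: [579.0, 184.7, 51.8]
orientation: [3.141, 0.0, -0.03]
contact_force: [-0.5, -0.1, 0.5]
width: 85.5
gripper_force: 0.0
[579.99038251 185.11923235  53.21956416] [-3.14053257e+00 -2.19640685e-03 -3.01638663e-02]
```

View pics/pre.png

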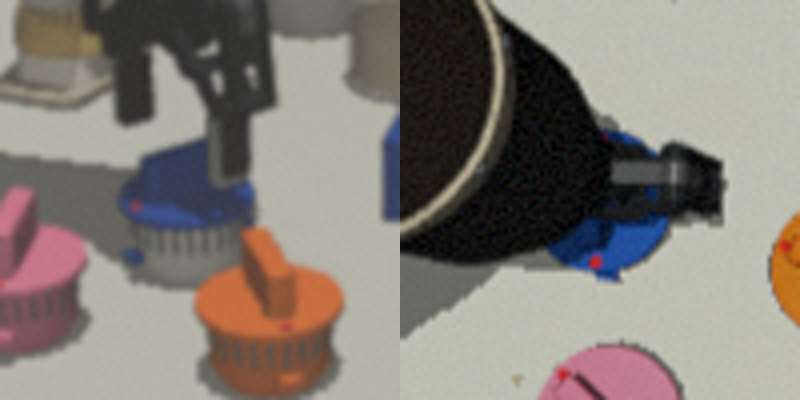

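The gripper straddles the handle bar and the fingers are clear of both look-alikes. I'll lower it 7 mm, centre it and close.

```bash
python3 -m inch '[{"wx":0,"wy":0,"wz":0,"dx":0,"dy":-0.04,"dz":-0.12,"gripper":1},{"wx":0,"wy":0,"wz":0,"dx":0,"dy":0,"dz":0,"gripper":0},{"wx":0,"wy":0,"wz":0,"dx":0,"dy":0,"dz":0,"gripper":0},{"wx":0,"wy":0,"wz":0,"dx":0,"dy":0,"dz":0,"gripper":0},{"wx":0,"wy":0,"wz":0,"dx":0,"dy":0,"dz":0,"gripper":0}]' 70
python3 -m inch '[{"wx":0,"wy":0,"wz":0,"dx":0,"dy":0,"dz":0,"gripper":0},{"wx":0,"wy":0,"wz":0,"dx":0,"dy":0,"dz":0,"gripper":0},{"wx":0,"wy":0,"wz":0,"dx":0,"dy":0,"dz":0,"gripper":0}]'
python3 -c "
from h import *;s=state();print(s['tcp_pos'],s['orientation'],s['contact_force'],s['torque'])"
```

```text
time: 3.05
tcp_pos: [579.0, 181.9, 44.2]
orientation: [-3.141, -0.0, -0.031]
contact_force: [-0.5, -2.9, 1.2]
width: 12.5
gripper_force: 61.0
time: 3.42
tcp_pos: [578.8, 181.9, 44.1]
orientation: [3.142, 0.0, -0.031]
contact_force: [-1.3, -0.2, -1.1]
width: 12.5
gripper_force: 69.4
[578.82868986 181.87373498  44.06630932] [ 3.14157813e+00  3.09108245e-05 -3.09716840e-02] [-1.28821755 -0.18840829 -1.0740152 ] [0.03644712 0.0447002  0.00421808]
```

```bash
python3 -m inch '[{"wx":0,"wy":0,"wz":0,"dx":0,"dy":0,"dz":0.5,"gripper":0},{"wx":0,"wy":0,"wz":0,"dx":0,"dy":0,"dz":0.8,"gripper":0},{"wx":0,"wy":0,"wz":0,"dx":0,"dy":0,"dz":0.7,"gripper":0},{"wx":0,"wy":0,"wz":0,"dx":0,"dy":0,"dz":0,"gripper":0}]'
python3 -m inch '[{"wx":0,"wy":0,"wz":-0.41,"dx":-0.11,"dy":-0.8,"dz":0,"gripper":0},{"wx":0,"wy":0,"wz":-0.41,"dx":-0.12,"dy":-0.8,"dz":0,"gripper":0},{"wx":0,"wy":0,"wz":-0.41,"dx":-0.12,"dy":-0.8,"dz":0,"gripper":0},{"wx":0,"wy":0,"wz":-0.41,"dx":-0.11,"dy":-0.8,"dz":0,"gripper":0},{"wx":0,"wy":0,"wz":-0.41,"dx":-0.11,"dy":-0.8,"dz":0,"gripper":0}]'
python3 -m inch '[{"wx":0,"wy":0,"wz":-0.41,"dx":-0.11,"dy":-0.8,"dz":0,"gripper":0},{"wx":0,"wy":0,"wz":-0.41,"dx":-0.11,"dy":-0.8,"dz":0,"gripper":0},{"wx":0,"wy":0,"wz":0,"dx":0,"dy":-0.8,"dz":0,"gripper":0},{"wx":0,"wy":0,"wz":0,"dx":0,"dy":-0.45,"dz":0,"gripper":0},{"wx":0,"wy":0,"wz":0,"dx":0,"dy":0,"dz":0,"gripper":0}]'
python3 - <<'E'
from h import *
import cv2
a=eyes.get_image("scene")["frame"]; b=eyes.get_image("top")["frame"]
o=np.zeros((480,800,3),np.uint8)
o[:,:400]=cv2.resize(a[210:330,340:440],(400,480),interpolation=cv2.INTER_CUBIC)
o[:400,400:]=cv2.resize(b[228:328,392:492],(400,400),interpolation=cv2.INTER_CUBIC)
cv2.imwrite("pics/over.png",o); s=state(); print(s["tcp_pos"],s["orientation"],s['contact_force'],s['torque'])
E
```

```text
time: 3.92
tcp_pos: [580.7, 182.8, 168.1]
orientation: [-3.138, -0.006, -0.031]
contact_force: [0.0, 1.1, -1.7]
width: 12.4
gripper_force: 69.4
time: 4.55
tcp_pos: [543.6, -59.6, 163.2]
orientation: [3.141, 0.001, -0.247]
contact_force: [0.5, -0.6, -1.2]
width: 12.6
gripper_force: 69.4
time: 5.18
tcp_pos: [530.4, -230.7, 162.7]
orientation: [3.141, 0.002, -0.335]
contact_force: [-0.5, -0.4, -1.4]
width: 12.7
gripper_force: 69.5
[ 530.76176735 -229.08816057  163.13112989] [ 3.14155278e+00  1.59991448e-03 -3.32613974e-01] [ 0.72112228  0.11674973 -0.96887021] [ 0.04777122 -0.01332249  0.02581987]
```

View pics/over.png

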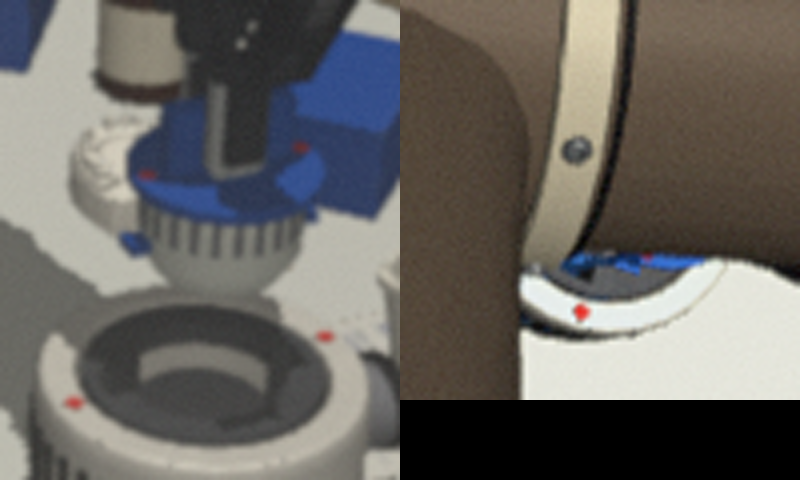

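The filter hangs level over the mouth. In the scene crop its dots are at (148,174) and (302,147), and the extractor's dots are at (75,403) and (325,337). I'll use these to compare their axes.

Run:
```python
from h import *
s=eyes.get_image("scene"); S=lambda x,y:(x/4-.4+340,y/4-.4+210)
for n,ps,z in (("filter",((148,174),(302,147)),161),("ext",((75,403),(325,337)),70)):
    p=[at(s,*S(*q),z) for q in ps]; v=p[1]-p[0]; print(n,sum(p)/2,np.arctan2(v[1],v[0]),np.linalg.norm(v))
```

```text
filter [ 534.00278413 -230.44187392  161.        ] -0.3488132700661681 61.00816273682266
ext [ 532.16282138 -227.74792102   70.        ] -0.2661598720044763 108.487184166533
```

```bash
python3 -m inch '[{"wx":0,"wy":0,"wz":0,"dx":-0.015,"dy":0.02,"dz":-0.4,"gripper":0},{"wx":0,"wy":0,"wz":0,"dx":0,"dy":0,"dz":-0.3,"gripper":0},{"wx":0,"wy":0,"wz":0,"dx":0,"dy":0,"dz":-0.15,"gripper":0},{"wx":0,"wy":0,"wz":0,"dx":0,"dy":0,"dz":0,"gripper":0},{"wx":0,"wy":0,"wz":0,"dx":0,"dy":0,"dz":0,"gripper":0}]'
python3 -c "
from h import *;s=state();print(s['tcp_pos'],s['orientation'],s['contact_force'],s['torque'])"
```

```text
time: 5.95
tcp_pos: [531.1, -227.8, 113.8]
orientation: [-3.142, -0.001, -0.331]
contact_force: [0.4, -0.3, -1.1]
width: 12.5
gripper_force: 69.4
[ 531.12414225 -227.78575603  113.83361763] [-3.14153196e+00 -1.09125579e-03 -3.30935717e-01] [ 0.43606812 -0.30592734 -1.11904144] [-0.06237085 -0.02598583 -0.05692666]
```

```bash
python3 -m inch '[{"wx":0,"wy":0,"wz":0,"dx":0,"dy":0,"dz":-0.05,"gripper":0},{"wx":0,"wy":0,"wz":0,"dx":0,"dy":0,"dz":-0.05,"gripper":0},{"wx":0,"wy":0,"wz":0,"dx":0,"dy":0,"dz":0,"gripper":0}]'
python3 -m inch '[{"wx":0,"wy":0,"wz":0,"dx":0,"dy":0,"dz":-0.03,"gripper":0},{"wx":0,"wy":0,"wz":0,"dx":0,"dy":0,"dz":-0.03,"gripper":0},{"wx":0,"wy":0,"wz":0,"dx":0,"dy":0,"dz":0,"gripper":0}]'
```

```text
time: 6.32
tcp_pos: [530.3, -228.0, 106.9]
orientation: [3.142, 0.0, -0.332]
contact_force: [-0.2, 0.0, -1.5]
width: 12.9
gripper_force: 69.4
time: 6.7
tcp_pos: [530.4, -227.9, 103.3]
orientation: [3.142, 0.0, -0.332]
contact_force: [0.1, -1.1, -1.2]
width: 12.8
gripper_force: 69.4
```

```bash
for i in 1 2; do :; done; python3 -m inch '[{"wx":0,"wy":0,"wz":0,"dx":0,"dy":0,"dz":-0.02,"gripper":0},{"wx":0,"wy":0,"wz":0,"dx":0,"dy":0,"dz":0,"gripper":0}]'
python3 -m inch '[{"wx":0,"wy":0,"wz":0,"dx":0,"dy":0,"dz":-0.015,"gripper":0},{"wx":0,"wy":0,"wz":0,"dx":0,"dy":0,"dz":0,"gripper":0}]'
```

```text
time: 6.95
tcp_pos: [530.5, -227.9, 102.2]
orientation: [3.142, 0.0, -0.332]
contact_force: [0.1, -0.6, -1.3]
width: 12.5
gripper_force: 69.4
time: 7.2
tcp_pos: [530.7, -228.0, 101.7]
orientation: [3.142, -0.0, -0.331]
contact_force: [-0.5, 0.5, 1.5]
width: 12.9
gripper_force: 69.9
```

```bash
python3 -m inch '[{"wx":0,"wy":0,"wz":0,"dx":0,"dy":0,"dz":-0.01,"gripper":0},{"wx":0,"wy":0,"wz":0,"dx":0,"dy":0,"dz":0,"gripper":0}]'
python3 -m inch '[{"wx":0,"wy":0,"wz":-0.2,"dx":0,"dy":0,"dz":0,"gripper":0},{"wx":0,"wy":0,"wz":-0.2,"dx":0,"dy":0,"dz":0,"gripper":0},{"wx":0,"wy":0,"wz":0,"dx":0,"dy":0,"dz":0,"gripper":0}]'
```

```text
time: 7.45
tcp_pos: [530.9, -228.1, 101.5]
orientation: [3.141, -0.001, -0.331]
contact_force: [-2.3, 0.7, 5.6]
width: 12.9
gripper_force: 70.4
time: 7.82
tcp_pos: [530.3, -227.8, 100.5]
orientation: [-3.141, 0.0, -0.374]
contact_force: [-0.2, -0.2, -2.3]
width: 12.7
gripper_force: 69.4
```

```bash
python3 -m inch '[{"wx":0,"wy":0,"wz":0,"dx":0,"dy":0,"dz":-0.015,"gripper":0},{"wx":0,"wy":0,"wz":0,"dx":0,"dy":0,"dz":0,"gripper":0}]'
python3 -c "
from h import *;s=state();print(s['tcp_pos'],s['orientation'],s['contact_force'],s['torque'])"
python3 -m inch '[{"wx":0,"wy":0,"wz":-0.2,"dx":0,"dy":0,"dz":-0.015,"gripper":0},{"wx":0,"wy":0,"wz":0,"dx":0,"dy":0,"dz":0,"gripper":0}]'
python3 -c "
from h import *;s=state();print(s['tcp_pos'],s['orientation'],s['contact_force'],s['torque'])"
```

```text
time: 8.07
tcp_pos: [530.3, -227.9, 99.5]
orientation: [3.141, 0.001, -0.373]
contact_force: [-0.9, -0.5, -1.4]
width: 12.7
gripper_force: 69.4
[ 530.28194074 -227.92056853   99.50514452] [ 3.14146248e+00  7.06266220e-04 -3.73377897e-01] [-0.86433484 -0.49533723 -1.35525942] [ 0.01507684 -0.01378657 -0.01298308]
time: 8.32
tcp_pos: [530.5, -227.9, 98.8]
orientation: [3.142, 0.0, -0.395]
contact_force: [-0.0, -0.4, -1.1]
width: 13.0
gripper_force: 69.4
[ 530.4515041  -227.93856791   98.81250696] [ 3.14154812e+00  2.87368162e-04 -3.94898663e-01] [-0.04166802 -0.44737787 -1.05908889] [-0.01912144 -0.02486459  0.02312458]
```

The force vanished and the tool keeps sinking, so the lugs are in the slots. Now I'll push down gently against the spring.

```bash
python3 -m inch '[{"wx":0,"wy":0,"wz":0,"dx":0,"dy":0,"dz":-0.04,"gripper":0},{"wx":0,"wy":0,"wz":0,"dx":0,"dy":0,"dz":-0.04,"gripper":0},{"wx":0,"wy":0,"wz":0,"dx":0,"dy":0,"dz":0,"gripper":0}]'
python3 -c "
from h import *;s=state();print(s['tcp_pos'],s['orientation'],s['contact_force'],s['torque'])"
python3 -m inch '[{"wx":0,"wy":0,"wz":0,"dx":0,"dy":0,"dz":-0.04,"gripper":0},{"wx":0,"wy":0,"wz":0,"dx":0,"dy":0,"dz":-0.04,"gripper":0},{"wx":0,"wy":0,"wz":0,"dx":0,"dy":0,"dz":0,"gripper":0}]'
python3 -c "
from h import *;s=state();print(s['tcp_pos'],s['orientation'],s['contact_force'],s['torque'])"
```

```text
time: 8.7
tcp_pos: [530.8, -228.1, 94.5]
orientation: [3.142, -0.001, -0.394]
contact_force: [-0.6, 0.2, 4.0]
width: 12.7
gripper_force: 70.0
[ 530.83846699 -228.11076828   94.45942887] [ 3.14152169e+00 -6.70754151e-04 -3.94155069e-01] [-0.573995    0.21622661  4.02437354] [-0.09459624  0.00790984  0.04661325]
time: 9.07
tcp_pos: [530.8, -228.1, 89.5]
orientation: [3.142, -0.0, -0.394]
contact_force: [0.2, 0.9, 6.1]
width: 12.9
gripper_force: 70.4
[ 530.77797658 -228.05019807   89.54605036] [ 3.14153739e+00 -4.88546670e-04 -3.94206693e-01] [0.19598153 0.92992852 6.13695043] [-0.09324169  0.065715   -0.00919876]
```

```bash
python3 -m inch '[{"wx":0,"wy":0,"wz":0,"dx":0,"dy":0,"dz":-0.04,"gripper":0},{"wx":0,"wy":0,"wz":0,"dx":0,"dy":0,"dz":-0.045,"gripper":0},{"wx":0,"wy":0,"wz":0,"dx":0,"dy":0,"dz":0,"gripper":0}]'
python3 -c "
from h import *;s=state();print(s['tcp_pos'],s['orientation'],s['contact_force'],s['torque'])"
python3 -m inch '[{"wx":0,"wy":0,"wz":-0.5,"dx":0,"dy":0,"dz":0,"gripper":0},{"wx":0,"wy":0,"wz":-0.5,"dx":0,"dy":0,"dz":0,"gripper":0},{"wx":0,"wy":0,"wz":0,"dx":0,"dy":0,"dz":0,"gripper":0}]'
python3 -c "
from h import *;s=state();print(s['tcp_pos'],s['orientation'],s['contact_force'],s['torque'])"
```

```text
time: 9.45
tcp_pos: [531.0, -228.1, 84.8]
orientation: [3.142, -0.001, -0.394]
contact_force: [0.2, 0.6, 6.6]
width: 12.6
gripper_force: 70.6
[ 531.02697416 -228.12241073   84.76639496] [ 3.14150860e+00 -1.00564833e-03 -3.94028141e-01] [0.15094517 0.60110615 6.5985279 ] [-0.02356319  0.17417266 -0.019139  ]
time: 9.82
tcp_pos: [531.2, -228.2, 85.0]
orientation: [-3.141, -0.001, -0.499]
contact_force: [0.6, -0.2, 9.0]
width: 12.8
gripper_force: 70.7
[ 531.20975741 -228.15144862   84.99930213] [-3.14140688e+00 -1.46435394e-03 -4.99452169e-01] [ 0.61982931 -0.15703921  9.04625067] [-0.13898938  0.12846647 -0.07371527]
```

It turns freely under the ring. I'll keep turning until I reach the stop.

```bash
python3 -m inch '[{"wx":0,"wy":0,"wz":-0.6,"dx":0,"dy":0,"dz":0,"gripper":0},{"wx":0,"wy":0,"wz":-0.6,"dx":0,"dy":0,"dz":0,"gripper":0},{"wx":0,"wy":0,"wz":-0.6,"dx":0,"dy":0,"dz":0,"gripper":0},{"wx":0,"wy":0,"wz":-0.6,"dx":0,"dy":0,"dz":0,"gripper":0},{"wx":0,"wy":0,"wz":0,"dx":0,"dy":0,"dz":0,"gripper":0}]'
python3 -c "
from h import *;s=state();print(s['tcp_pos'],s['orientation'],s['contact_force'],s['torque'])"
python3 -m inch '[{"wx":0,"wy":0,"wz":-0.6,"dx":0,"dy":0,"dz":0,"gripper":0},{"wx":0,"wy":0,"wz":-0.6,"dx":0,"dy":0,"dz":0,"gripper":0},{"wx":0,"wy":0,"wz":-0.6,"dx":0,"dy":0,"dz":0,"gripper":0},{"wx":0,"wy":0,"wz":-0.6,"dx":0,"dy":0,"dz":0,"gripper":0},{"wx":0,"wy":0,"wz":0,"dx":0,"dy":0,"dz":0,"gripper":0}]'
python3 -c "
from h import *;s=state();print(s['tcp_pos'],s['orientation'],s['contact_force'],s['torque'])"
```

```text
time: 10.45
tcp_pos: [531.3, -228.1, 85.1]
orientation: [-3.141, -0.001, -0.751]
contact_force: [0.6, 0.3, 8.9]
width: 12.6
gripper_force: 70.7
[ 531.31562911 -228.11343425   85.05370904] [-3.14086518e+00 -1.48947146e-03 -7.50894474e-01] [0.5714239  0.32163968 8.8647121 ] [0.11055756 0.01699382 0.01399129]
time: 11.08
tcp_pos: [531.4, -228.2, 85.1]
orientation: [-3.141, -0.001, -1.002]
contact_force: [-0.1, 1.0, 8.1]
width: 12.4
gripper_force: 70.7
[ 531.38597037 -228.15380845   85.08689497] [-3.14050517e+00 -1.38083894e-03 -1.00216551e+00] [-0.06595025  1.01507341  8.11701968] [ 0.06215257  0.07196353 -0.04652025]
```

```bash
R='import h;s=h.state();print(s["orientation"][2],s["contact_force"],s["torque"][2])'
python3 -m inch '[{"wx":0,"wy":0,"wz":-0.6,"dx":0,"dy":0,"dz":0,"gripper":0},{"wx":0,"wy":0,"wz":-0.6,"dx":0,"dy":0,"dz":0,"gripper":0},{"wx":0,"wy":0,"wz":-0.2,"dx":0,"dy":0,"dz":0,"gripper":0},{"wx":0,"wy":0,"wz":0,"dx":0,"dy":0,"dz":0,"gripper":0}]' >/dev/null; python3 -c "$R"
python3 -m inch '[{"wx":0,"wy":0,"wz":-0.3,"dx":0,"dy":0,"dz":0,"gripper":0},{"wx":0,"wy":0,"wz":0,"dx":0,"dy":0,"dz":0,"gripper":0}]'>/dev/null; python3 -c "$R"
python3 -m inch '[{"wx":0,"wy":0,"wz":-0.3,"dx":0,"dy":0,"dz":0,"gripper":0},{"wx":0,"wy":0,"wz":0,"dx":0,"dy":0,"dz":0,"gripper":0}]'>/dev/null; python3 -c "$R"
```

```text
-1.1481526811245772 [-0.22441657  0.76964089  8.20216773] 0.036137339908633714
-1.1797183576270966 [ 0.5777343  -0.06127018  7.90245297] 0.07067749155553864
-1.2111197753200027 [-0.04391665  1.06145571  7.54996022] 0.01949744691103246
```

```bash
R='import h;s=h.state();print(s["orientation"][2],s["contact_force"],s["torque"][2])'
python3 -m inch '[{"wx":0,"wy":0,"wz":-0.3,"dx":0,"dy":0,"dz":0,"gripper":0},{"wx":0,"wy":0,"wz":0,"dx":0,"dy":0,"dz":0,"gripper":0}]'>/dev/null; python3 -c "$R"
python3 -m inch '[{"wx":0,"wy":0,"wz":-0.3,"dx":0,"dy":0,"dz":0,"gripper":0},{"wx":0,"wy":0,"wz":0,"dx":0,"dy":0,"dz":0,"gripper":0}]'>/dev/null; python3 -c "$R"
```

```text
-1.2424788965242082 [-0.59658813  0.33743827  8.53927607] 0.01230543041158981
-1.2738548502192977 [-1.37373256 -0.28510571  8.13963859] 0.10531528939849986
```

```bash
R='import h;s=h.state();print(s["orientation"][2],s["contact_force"],s["torque"][2])'
python3 -m inch '[{"wx":0,"wy":0,"wz":-0.3,"dx":0,"dy":0,"dz":0,"gripper":0},{"wx":0,"wy":0,"wz":0,"dx":0,"dy":0,"dz":0,"gripper":0}]'>/dev/null; python3 -c "$R"
python3 -m inch '[{"wx":0,"wy":0,"wz":-0.2,"dx":0,"dy":0,"dz":0,"gripper":0},{"wx":0,"wy":0,"wz":0,"dx":0,"dy":0,"dz":0,"gripper":0}]'>/dev/null; python3 -c "$R"
```

```text
-1.3049353460124324 [-0.77467359 -0.51351853  8.79020732] 0.2960762149539772
-1.3255957031899033 [-0.17260858 -0.1578946   8.0528771 ] 0.3451435528157173
```

The stop is at about −1.25, so the middle of the pocket is at about −1.17. I'll turn back 0.15 rad and let it rise.

```bash
R='import h;s=h.state();print(s["tcp_pos"],s["orientation"],s["contact_force"],s["torque"])'
python3 -m inch '[{"wx":0,"wy":0,"wz":0.5,"dx":0,"dy":0,"dz":0,"gripper":0},{"wx":0,"wy":0,"wz":0.5,"dx":0,"dy":0,"dz":0,"gripper":0},{"wx":0,"wy":0,"wz":0.45,"dx":0,"dy":0,"dz":0,"gripper":0},{"wx":0,"wy":0,"wz":0,"dx":0,"dy":0,"dz":0,"gripper":0}]'>/dev/null; python3 -c "$R"
python3 -m inch '[{"wx":0,"wy":0,"wz":0,"dx":0,"dy":0,"dz":0.03,"gripper":0},{"wx":0,"wy":0,"wz":0,"dx":0,"dy":0,"dz":0.03,"gripper":0},{"wx":0,"wy":0,"wz":0,"dx":0,"dy":0,"dz":0,"gripper":0}]'>/dev/null; python3 -c "$R"
python3 -m inch '[{"wx":0,"wy":0,"wz":0,"dx":0,"dy":0,"dz":0.025,"gripper":0},{"wx":0,"wy":0,"wz":0,"dx":0,"dy":0,"dz":0,"gripper":0}]'>/dev/null; python3 -c "$R"
```

```text
[ 530.79660542 -228.03579304   84.84926671] [-3.14116406e+00 -4.86780081e-04 -1.17355438e+00] [-1.40732735  0.95418989  7.76812747] [0.18522558 0.46466899 0.06484256]
[ 530.78328829 -228.019699     88.36862341] [-3.14114798e+00 -4.44513079e-04 -1.17429167e+00] [0.08747635 0.23515949 5.39727967] [0.06300139 0.1967228  0.07401283]
[ 530.7285373  -228.00694297   89.73703045] [-3.14125507e+00 -3.42799424e-04 -1.17429934e+00] [-0.62158435 -0.37669396  5.35126969] [-0.01731831  0.07712234  0.05606512]
```

```bash
R='import h;s=h.state();print(s["tcp_pos"],s["orientation"],s["contact_force"],s["torque"])'
python3 -m inch '[{"wx":0,"wy":0,"wz":0,"dx":0,"dy":0,"dz":0.02,"gripper":0},{"wx":0,"wy":0,"wz":0,"dx":0,"dy":0,"dz":0,"gripper":0}]'>/dev/null; python3 -c "$R"
python3 -m inch '[{"wx":0,"wy":0,"wz":0,"dx":0,"dy":0,"dz":0.01,"gripper":0},{"wx":0,"wy":0,"wz":0,"dx":0,"dy":0,"dz":0,"gripper":0}]'>/dev/null; python3 -c "$R"
```

```text
[ 530.7329867  -227.98786446   90.7902275 ] [-3.14128958e+00 -2.62288789e-04 -1.17442180e+00] [0.67365597 0.20975688 4.10800686] [-0.0386056   0.03282092  0.02430021]
[ 530.65915906 -227.97484062   90.98179976] [-3.14152528e+00 -4.03811913e-05 -1.17450325e+00] [ 1.59996129 -1.19673412  0.16105431] [-0.27487713 -0.57635255 -0.01027239]
```

The force dropped at TCP z = 91, which matches an underside height of 47 mm. That means the lugs are seated in the pockets, so I'll release.

```bash
python3 -m inch '[{"wx":0,"wy":0,"wz":0,"dx":0,"dy":0,"dz":0,"gripper":0.3},{"wx":0,"wy":0,"wz":0,"dx":0,"dy":0,"dz":0,"gripper":1},{"wx":0,"wy":0,"wz":0,"dx":0,"dy":0,"dz":0,"gripper":1},{"wx":0,"wy":0,"wz":0,"dx":0,"dy":0,"dz":0,"gripper":1},{"wx":0,"wy":0,"wz":0,"dx":0,"dy":0,"dz":0,"gripper":1}]'
python3 -m inch '[{"wx":0,"wy":0,"wz":0,"dx":0,"dy":0,"dz":0.3,"gripper":1},{"wx":0,"wy":0,"wz":0,"dx":0,"dy":0,"dz":0.8,"gripper":1},{"wx":0,"wy":0,"wz":0,"dx":0,"dy":0,"dz":0.8,"gripper":1},{"wx":0,"wy":0,"wz":0,"dx":0,"dy":0.8,"dz":0,"gripper":1},{"wx":0,"wy":0,"wz":0,"dx":0,"dy":0.8,"dz":0,"gripper":1}]'
python3 -m inch '[{"wx":0,"wy":0,"wz":0,"dx":0,"dy":0.8,"dz":0,"gripper":1},{"wx":0,"wy":0,"wz":0,"dx":0,"dy":0.8,"dz":0,"gripper":1},{"wx":0,"wy":0,"wz":0,"dx":0,"dy":0.8,"dz":0,"gripper":1},{"wx":0,"wy":0,"wz":0,"dx":0,"dy":0.8,"dz":0,"gripper":1},{"wx":0,"wy":0,"wz":0,"dx":0,"dy":0,"dz":0,"gripper":1}]'
python3 - <<'E'
from h import *
import cv2
a=eyes.get_image("scene")["frame"]; b=eyes.get_image("top")["frame"]
o=np.zeros((480,800,3),np.uint8)
o[:,:400]=cv2.resize(a[240:360,340:440],(400,480),interpolation=cv2.INTER_CUBIC)
o[:400,400:]=cv2.resize(b[228:328,392:492],(400,400),interpolation=cv2.INTER_CUBIC)
cv2.imwrite("pics/end.png",o)
E
```

```text
time: 15.32
tcp_pos: [530.5, -227.9, 91.2]
orientation: [3.142, 0.0, -1.175]
contact_force: [0.4, 0.5, -0.3]
width: 85.4
gripper_force: 0.0
time: 15.95
tcp_pos: [530.6, -131.2, 205.9]
orientation: [-3.14, -0.0, -1.176]
contact_force: [1.5, 0.6, -0.0]
width: 85.6
gripper_force: 0.0
time: 16.58
tcp_pos: [530.5, 62.7, 205.3]
orientation: [-3.141, 0.0, -1.171]
contact_force: [0.5, -0.8, -0.1]
width: 85.2
gripper_force: 0.0
```

View pics/end.png

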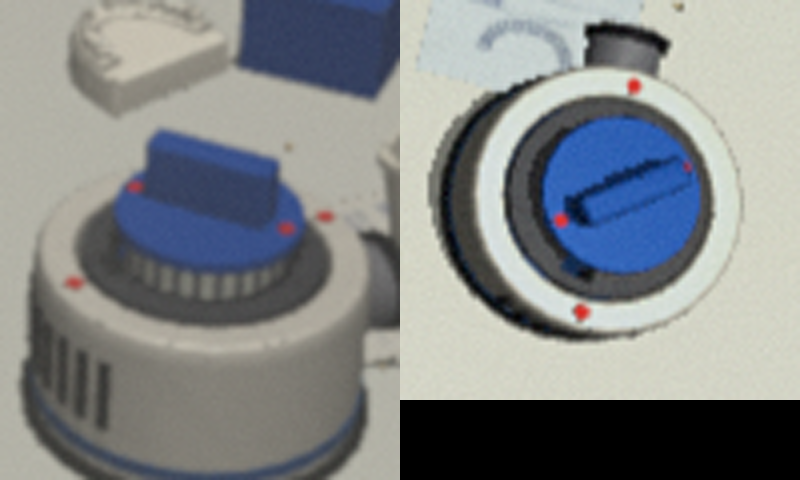

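The filter sits level in the mouth, turned well past the slots. Its dots are at (135,187) and (286,229) in the scene crop, and at (561,220) and (688,168) in the top crop. I'll check the height by triangulation.

Run:
```python
from h import *
s=eyes.get_image("scene"); d=eyes.get_image("top")
S=lambda x,y:(x/4-.4+340,y/4-.4+240); T=lambda x,y:((x-400)/4-.4+392,y/4-.4+228)
def tri(a,b):
    A=[];B=[]
    for c,p in((s,S(*a)),(d,T(*b))):
        r=ray(c,*p); r/=np.linalg.norm(r); P=np.eye(3)-np.outer(r,r); A.append(P);B.append(P@c["origin"])
    return np.linalg.lstsq(np.vstack(A),np.hstack(B),rcond=None)[0]
p=tri((135,187),(561,220)),tri((286,229),(688,168)); print(p,sum(p)/2)
print(tri((75,283),(581,313)),tri((325,216),(634,86)))
```

```text
(array([ 519.93206206, -202.08648039,   90.02173479]), array([ 542.65011777, -259.42110718,   91.41195721])) [ 531.29108992 -230.75379379   90.716846  ]
[ 478.28016125 -214.35027115   71.08627027] [ 583.30810875 -242.7095956    71.27281958]
```

```bash
python3 -c "
from workcell import arm; print(arm.finish_job())"
```

```text
the job is handed in; nothing more can be done
None
```

The filter is locked and level in the extractor, with its underside about 47.5 mm above the extractor's underside by camera measurement. The job was handed in, but no verdict came back.

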